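# Run the carrying rod through a rack of test tiles

### The arm

A 7-joint arm with a two-finger parallel gripper is mounted at the origin on a cart in front of the work surface, level with it; the furniture and walls round the work are solid. World frame = base frame: x ahead of the robot, y to its left, z up, the work surface at z = 0. Lengths are in m, angles in rad, forces in N, time in s.
With the tool pointing down it reaches from about 0.4 to 0.85 m from the base axis. Payload 10.4 kg.
Tool frame: the origin (TCP) lies midway between the tips of the shut fingers; the grasp point (between the pads) lies 19 mm behind it; z points along the fingers, y is the line along which they close (so a half turn about z gives the same grasp; the last joint's range is limited). The gripper opens to 87 mm and grips with 3 to 60 N. Pads are 19 mm wide; open, the fingers measure 117 mm over their backs; the gripper's body (75 mm by 190 mm) begins 51 mm behind the grasp point.
Start: joints at [1.298, 0.332, -0.065, 1.46, 0.022, 1.35, -0.088], TCP at [0.155, -0.606, 0.223] pointing down, gripper open.
Joint ranges: [-2.6, 2.6], [-0.5, 2.12], [-1.47, 1.34], [0.16, 2.42], [-1.27, 4.41], [0.06, 2.06], [-2.6, 2.6]. Speed limits (rad/s): [2.22, 2.22, 2.79, 2.79, 3.14, 3.14, 3.14].

### API

Orientations are given as a unit quaternion [w, x, y, z].
In Python, from workcell import * gives the robot as it stands. The module is installed in compiled form; this text tells all that it offers.
- The arm moves only by the shell command python3 -m pendant 'ROWS' [OPENING] [FORCE]. ROWS is text: rows parted by semicolons, each of 6 numbers parted by spaces: the shift along the tool's x, y, z in mm, then the turn, a rotation vector about the tool's x, y, z in rad. In form: dx dy dz ax ay az; .... A call has 1 to 12 rows; each row shifts and turns the commanded pose from where the row before left it, along the tool's axes as they then stand; what a row does not reach is not made up. A row lasts 1/8 s, in which the tool goes at most 62.5 mm and 10.7 degrees, less where a joint would pass 70% of its speed; a pose out of reach is approached as far as the arm can. A call is refused whole if a number of a shift passes 62.5 or a number of a turn 0.188, either way. A call with a gripper value outside its range is refused whole. OPENING is the opening in per cent of the stroke, from 0 (shut) to 100 (fully open), set as the call begins (- or left out, the last holds). The fingers move at their own pace and stop on an object; FORCE is the grip in N (left out, the last holds). Time passes only in rows, so rows that do not move let the fingers close. It gives the time, the measured TCP pose, the force, the opening and the grip force at its end, in the units of the state.
- state(): the state, without advancing time (a new reading comes with each control period).
- camera(name): name is "scene" or "side" or "wrist"; returns a dict with "img" (384x512x3 uint8, blue, green, red), "depth" (384x512 float32, m along the optical axis (not along the pixel's ray), 0 where there is no reading), "vertical_fov" (degrees; the focal length in pixels is half the picture's height over the tangent of half this angle, whatever the lens; pixels are square), "cx", "cy" (the principal point, pixels), "extrinsics" (4x4, takes a point from camera to world coordinates). Camera axes: x right, y down, z forward; pixel columns grow to the right and rows downward; lengths in m; the calibration is good to about 2 mm. A picture is of the moment at which its call begins.
- hand_in(): hands the job in; it is judged then, once.
Trained networks look in a picture, given as the dict that the camera call returned (one of the last four; its "shot" number tells which), for a name from the list of things; names that differ only in an ending like _2 or _b are one class to them, and where a whole thing is asked for, a point or a joint stands for the part that bears it (a point fixed in the world has none). Each returns a list of dicts, best first, with "p" (0 to 1); they miss things now and then, are a little off and sometimes report something else, mostly with a low value. They report only what shows in the picture. A call takes as long as a camera call. They do not tell look-alikes from the thing itself.
- silhouettes(picture, label): "mask" (384x512 bool, what is visible of it) and "point" ([column, row] in pixels, amid what is visible of it).
The state is a dict: "t": time; "joint_pos": joint angles; "dq": joint speeds; "effort": joint torques, N m; "tool_pos": TCP position; "ee_rot": TCP orientation; "ft_force": force on the tool from outside, world axes, zero at the start; "moment": the same for the moment, N m; "width": finger opening in m; "finger_force": force on a finger pad.
Only numpy, scipy, OpenCV 4.12 (cv2) and the standard library are available. Lean on these libraries where they do the work, as an engineer would, in place of code of your own. Each camera call takes 0.05 s, during which the arm holds its last target. There are 200 camera calls.

### The job

The three holed bisque tiles in the sloping wooden rack have slid out towards you in their slots. Push each one gently back against the fence so that all the holes line up, then take the rod from its rest and run it down the slope through the high end board, all three tiles and the low end board until its collar sits against the high board, and let go. Leave the bisque cat and rabbit where they stand.

Things in the scene. Friction and masses are not known exactly. Their poses are not given: they have to be found in the camera images.
- rack: Fixed light-wood rack; origin under its level foot (100 x 170 mm, 57 to -x, 43 to +x). Deck 156 long slopes 0.55 rad, high end at +y, middle 62 above the table. Square to it: an end board at each end (70 wide, 76 tall, 10 thick, 16 mm bore), a fence 62 tall along +x, fins 22 tall beside each tile slot. The -x side, towards the robot, is open.
- bore_high (a point): Bore centre at the high end board's outer (uphill) face, 144 mm above the table, 52 above the deck. Axes: x level towards the fence (its face 35 mm off), y up the slope along the bores' line, z square to the deck. Tile slots at y = -37, -73, -109 mm, low board's outer face -146. A tile touching the fence has its hole on this line.
- bore_low (a point): Centre of the bore at the outer (downhill) face of the low end board, 146 mm down the slope from bore_high; same axes.
- hole1 (a point): Centre of the hole of tile1, axes like bore_high's while the tile stands square in its slot (x across the tile towards the fence, y through the hole, z up along the tile).
- hole2 (a point): The same for tile2.
- hole3 (a point): The same for tile3.
- tile1: White bisque tile 70 wide x 84 tall x 9 mm thick, one 18 mm through hole mid-width, 52 above its foot; loose, about 90 g, standing on edge across the slope in the highest slot. Origin at the hole's centre; at the start its axes are the rack's level ones and it stands 10 to 22 mm short of the fence; slides with under 2 N.
- tile2: White bisque tile 70 wide x 84 tall x 9 mm thick, one 18 mm through hole mid-width, 52 above its foot; loose, about 90 g, standing on edge across the slope in the middle slot. Origin at the hole's centre; at the start its axes are the rack's level ones and it stands 10 to 22 mm short of the fence; slides with under 2 N.
- tile3: White bisque tile 70 wide x 84 tall x 9 mm thick, one 18 mm through hole mid-width, 52 above its foot; loose, about 90 g, standing on edge across the slope in the lowest slot. Origin at the hole's centre; at the start its axes are the rack's level ones and it stands 10 to 22 mm short of the fence; slides with under 2 N.
- rod: Steel rod, 0.14 kg. Origin: collar's front face, on the axis. To -y: 12 mm shaft 160 long, last 16 tapering to a 4 mm nose. To +y: collar 24 across, 6 thick; 12 mm neck to +38; flat wooden tab +38 to +50, 56 wide (x), from 48 above the axis to a steel foot 14 thick at 22 to 30 below. Grip the tab across its 12 mm, 30 above the axis. At rest it lies level, axis 38 above the table, tab upright.
- rod_tip (a point): The rod's nose, 160 mm from the collar's front along the rod's -y.
- rest: Fixed wooden rest under the rod: board 70 x 215 x 8 mm, origin under its middle, its +y towards the tab; a fork 42 mm tall holds the shaft 65 mm to -y, the tab stands on the board near +94.
- cat: Loose white bisque cat, 40 x 42 x 73 mm, standing on the table; bystander. Origin under it.
- rabbit: Loose white bisque rabbit, 36 x 38 x 79 mm, standing on the table; bystander. Origin under it.
Not all that is in view belongs to the job. Leave any yellow look-alike of the tile3 alone.

How it is judged:
By the outcome, as a careful person would: the job done as asked, in the order asked, and still so for the second after the job is handed in, with the robot touching nothing.
It also fails if it takes over 72 s, if anything falls off the work surface, if the arm or the gripper's body presses on something with over 40 N, if the wrist force passes 120 N, or if a joint passes its speed limit or range.

## Working session

There is one attempt and no reset: what is moved stays moved. The work goes in short steps, Python scripts to look and compute and a shell command to move; the robot and the scene stay as the last step left them, time stands still between calls to the robot, and variables do not carry over. Pictures are saved under pics/ and viewed, at most 10 in all, crops included, and the job is handed in when it is done.

```bash
mkdir -p pics; cat > h.py <<'E'
from workcell import *
import numpy as np, cv2
from scipy.spatial.transform import Rotation as R
def cloud(c):
    f=192/np.tan(np.radians(c["vertical_fov"])/2); d=c["depth"]
    v,u=np.mgrid[0:384,0:512]; P=np.stack([(u-c["cx"])*d/f,(v-c["cy"])*d/f,d],-1)
    E=np.array(c["extrinsics"]); return P@E[:3,:3].T+E[:3,3]
def proj(c,p):
    f=192/np.tan(np.radians(c["vertical_fov"])/2); E=np.array(c["extrinsics"])
    q=(np.array(p)-E[:3,3])@E[:3,:3]; return [c["cx"]+f*q[0]/q[2],c["cy"]+f*q[1]/q[2]]
def Rq(q): return R.from_quat([q[1],q[2],q[3],q[0]])
def rel(p,Rt=None):
    "shift in mm (tool axes now) and rotvec to reach TCP pose"
    s=state(); r=Rq(s["ee_rot"]); a=r.inv().apply(np.array(p)-s["tool_pos"])*1000
    return a.round(1), None if Rt is None else (r.inv()*Rt).as_rotvec().round(4)
E
python3 - <<'E'
from h import *
s=state(); print(s); print(Rq(s["ee_rot"]).as_matrix().round(3))
ims=[]
for n in("scene","side"):
    c=camera(n); ims.append(c["img"]); P=cloud(c); print(n,np.array(c["extrinsics"]).round(3).tolist(),c["vertical_fov"])
    np.save(n+".npy",P); cv2.imwrite(n+".png",c["img"])
    for l in("rack","tile1","tile2","tile3","rod","rest","cat","rabbit","hole1","bore_high","rod_tip"):
        try: r=silhouettes(c,l)
        except Exception as e: print(l,e); continue
        for k in r[:4]:
            m=k["mask"]&(c["depth"]>0); q=P[m]
            print(l,round(k["p"],2),np.round(k["point"]),m.sum(),*( [np.median(q,0).round(3),np.percentile(q,2,0).round(3),np.percentile(q,98,0).round(3)] if m.sum() else []))
cv2.imwrite("pics/a.png",cv2.resize(ims[0],(800,600)));cv2.imwrite("pics/b.png",cv2.resize(ims[1],(800,600)))
E
```

```text
{'t': 0.0, 'joint_pos': array([ 1.29840017,  0.33288609, -0.06470399,  1.46094507,  0.02160351,
        1.34990761, -0.08851448]), 'dq': array([ 1.61518844e-04, -5.06926093e-04,  1.09748731e-03, -3.46764701e-04,
        3.30980370e-03,  5.60968483e-04,  8.66404417e-06]), 'effort': array([ 1.19652213e-03, -6.23260117e+01,  2.51956517e-02, -3.89889908e+01,
       -6.13663718e-02,  3.97461955e-02,  1.69077803e-04]), 'tool_pos': array([ 0.15440173, -0.60522193,  0.22174329]), 'ee_rot': array([-7.14383849e-04,  9.92209415e-01,  1.24579094e-01, -1.24824365e-04]), 'ft_force': array([ 0.07428853,  0.30844409, -0.53884122]), 'moment': array([ 0.03146402,  0.02026122, -0.00389739]), 'finger_force': 0.0, 'width': 0.08676130400252355}
[[ 0.969  0.247 -0.   ]
 [ 0.247 -0.969  0.001]
 [-0.    -0.001 -1.   ]]
scene [[-0.636, -0.47, 0.612, -0.159], [-0.771, 0.364, -0.522, 0.552], [0.022, -0.804, -0.594, 0.802], [0.0, 0.0, 0.0, 1.0]] 49.38368813646454
tile1 0.85 [311. 185.] 214 [ 0.505 -0.228  0.088] [ 0.493 -0.249  0.05 ] [ 0.539 -0.205  0.117]
tile1 0.8 [352. 193.] 372 [ 0.461 -0.383  0.009] [ 0.42
[... 3828 characters left out ...]
0.001] [ 0.73  -0.121  0.063]
rabbit 0.55 [312. 227.] 153 [ 0.716 -0.143  0.031] [ 0.704 -0.153  0.002] [ 0.73  -0.098  0.066]
hole1 0.75 [228. 288.] 655 [ 0.466 -0.392  0.008] [ 0.428 -0.435 -0.002] [ 0.504 -0.34   0.012]
hole1 0.61 [259. 211.] 255 [ 0.547 -0.187  0.131] [ 0.514 -0.202  0.097] [ 0.583 -0.163  0.155]
hole1 0.56 [250. 232.] 241 [ 0.53  -0.247  0.095] [ 0.496 -0.26   0.058] [ 0.562 -0.223  0.117]
hole1 0.55 [260. 220.] 203 [ 0.542 -0.218  0.114] [ 0.512 -0.232  0.081] [ 0.574 -0.195  0.135]
bore_high 0.93 [267. 244.] 1257 [ 0.568 -0.243  0.063] [ 0.499 -0.284  0.005] [ 0.605 -0.142  0.161]
rod_tip 0.69 [250. 151.] 286 [0.507 0.33  0.044] [0.427 0.179 0.013] [0.537 0.352 0.086]
```

View pics/a.png

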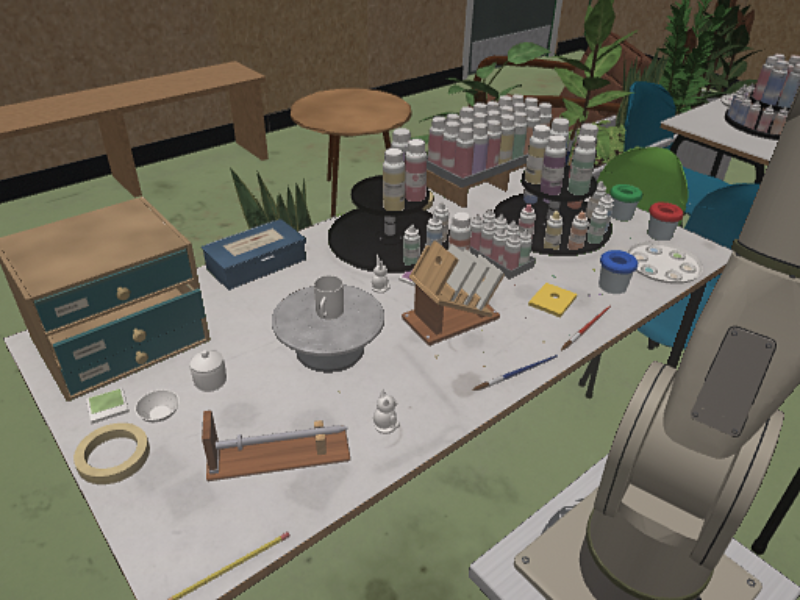

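View pics/b.png

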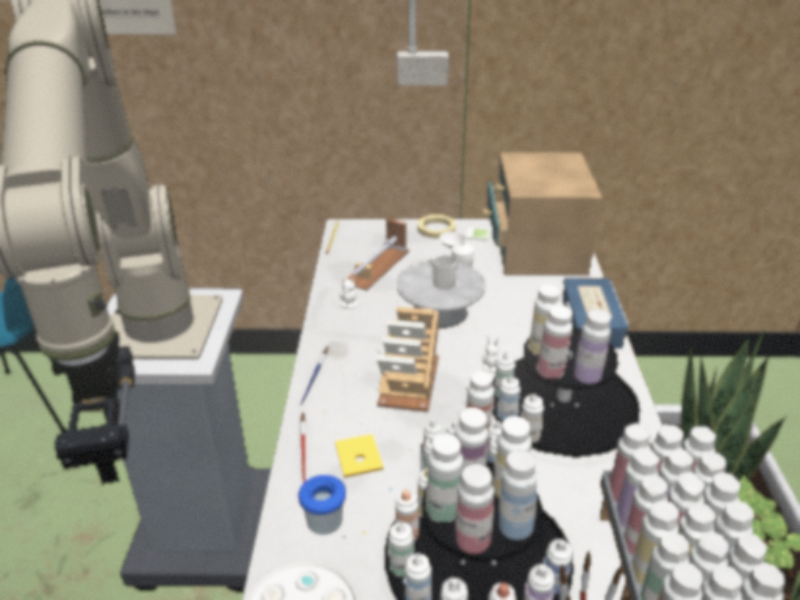

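The views show the rack at about (420,290) in the first picture with its high end towards the rod. The rod and its rest are at about (275,450), the cat is at (385,410) in front, the rabbit at (380,270) behind, and the yellow decoy tile lies at (552,298). Next I fit box models of the rack and rod to the depth clouds.

```bash
cat > fit.py <<'E'
from h import *
from scipy.optimize import least_squares
B=lambda *a: (np.array([a[0],a[2],a[4]])/1e3,np.array([a[1],a[3],a[5]])/1e3)
def sdf(p,b):
    c=(b[0]+b[1])/2; q=np.abs(p-c)-(b[1]-b[0])/2
    return np.linalg.norm(np.maximum(q,0),axis=1)+np.minimum(q.max(1),0)
S=R.from_euler("x",0.55)
def rackframe(v):  # world->deck frame at bore_high
    Rw=R.from_euler("z",v[2])
    o=np.array([v[0],v[1],0])+Rw.apply(np.array([0,.0350,.1445])); return o,Rw*S
def rackres(v,P):
    o,Rr=rackframe(v); p=Rr.inv().apply(P-o)
    bs=[B(-35,35,-10,0,-52,24),B(-35,35,-146,-136,-52,24),B(35,43,-146,0,-52,10)]
    bs+=[B(-35-d*1e3,35-d*1e3,y-4.5,y+4.5,-52,32) for y,d in zip((-37,-73,-109),v[3:6])]
    return np.min([np.abs(sdf(p,b)) for b in bs],0)
def rodres(v,P):
    o=np.array([v[0],v[1],.038]); p=R.from_euler("z",v[2]).inv().apply(P-o)
    r=np.hypot(p[:,0],p[:,2]); cyl=lambda ra,a,b: np.hypot(np.maximum(r-ra,0),np.maximum(np.abs(p[:,1]-(a+b)/2)-(b-a)/2,0))+np.minimum(0,np.maximum(r-ra,np.abs(p[:,1]-(a+b)/2)-(b-a)/2))
    return np.min(np.abs([cyl(.006,-.150,.038),cyl(.012,0,.006),sdf(p,B(-28,28,38,50,-22,48))]),0)
def fit(f,v,P,T=.012):
    for t in (T*3,T,T/2):
        P2=P[f(v,P)<t]; s=least_squares(f,v,args=(P2,),loss="soft_l1",f_scale=.002); v=s.x
    print(len(P2),"rms mm",(np.sqrt(np.mean(f(v,P2)**2))*1e3).round(2),v.round(4)); return v
E
python3 - <<'E'
from fit import *
A={n:np.load(n+".npy").reshape(-1,3) for n in("scene","side")}
A["both"]=np.vstack(list(A.values()))
for n,P in A.items():
    print(n)
    m=(abs(P[:,0]-.55)<.13)&(abs(P[:,1]+.18)<.15)&(P[:,2]>.06)&(P[:,2]<.2)
    for y0 in(0,.2,-.2): v=fit(rackres,np.array([.55,-.185,y0,.015,.015,.015]),P[m])
    o,Rr=rackframe(v); print("bore_high",o.round(4))
    m=(abs(P[:,0]-.47)<.1)&(abs(P[:,1]-.26)<.14)&(P[:,2]>.022)&(P[:,2]<.12)
    for y0 in(-.3,-.6): v=fit(rodres,np.array([.495,.31,y0]),P[m])
    m=(abs(P[:,0]-.41)<.05)&(abs(P[:,1]-.09)<.05)&(P[:,2]>.012)&(P[:,2]<.12); print("cat",P[m].min(0),P[m].max(0))
E
```

```text
scene
1534 rms mm 2.53 [ 0.5573 -0.1703 -0.0984  0.0151  0.0157  0.0216]
1281 rms mm 2.32 [ 0.5589 -0.1803 -0.1276  0.014   0.0154  0.6281]
1522 rms mm 2.25 [ 0.5589 -0.1803 -0.1289  0.014   0.0154  0.0223]
bore_high [ 0.5634 -0.1456  0.1445]
722 rms mm 1.46 [ 0.4923  0.3067 -0.4881]
722 rms mm 1.46 [ 0.4923  0.3067 -0.4881]
cat [0.3885621  0.08001586 0.01215278] [0.4239038  0.11655655 0.07436388]
side
1481 rms mm 1.84 [ 0.559  -0.1835 -0.142   0.01    0.0132  0.0214]
1481 rms mm 1.84 [ 0.559  -0.1835 -0.142   0.01    0.0132  0.0214]
1481 rms mm 1.84 [ 0.559  -0.1835 -0.142   0.01    0.0132  0.0214]
bore_high [ 0.564  -0.1489  0.1445]
307 rms mm 2.82 [ 0.4936  0.303  -0.4706]
307 rms mm 2.82 [ 0.4936  0.303  -0.4706]
cat [0.39300896 0.07038385 0.01267635] [0.42834427 0.09935841 0.07547936]
both
2914 rms mm 2.07 [ 0.5591 -0.1821 -0.1439  0.013   0.0149  0.0217]
2914 rms mm 2.07 [ 0.5591 -0.1821 -0.1439  0.013   0.0149  0.0217]
2914 rms mm 2.07 [ 0.5591 -0.1821 -0.1439  0.013   0.0149  0.0217]
bore_high [ 0.5641 -0.1475  0.1445]
1016 rms mm 1.93 [ 0.4923  0.3062 -0.4886]
1016 rms mm 1.93 [ 0.4923  0.3062 -0.4886]
cat [0.3885621  0.07038385 0.01215278] [0.42834427 0.11655655 0.07547936]
```

```bash
cat > tgt.py <<'E'
from fit import *
V=np.array([.5591,-.1821,-.1439])
def rt(x,y,z):  # TCP given in deck frame (mm) -> world, tool rotation
    o,Rr=rackframe(V); return o+Rr.apply(np.array([x,y,z])/1e3), Rr*R.from_euler("x",np.pi)
def show(x,y,z):
    p,r=rt(x,y,z); a,b=rel(p,r); print("target",p.round(4)); print("turn",b,np.linalg.norm(b).round(3)); print("shift now",a," after turn",(r.inv().apply(p-state()["tool_pos"])*1e3).round(1))
E
python3 -c "
from tgt import *
show(-110,-60,90)"
```

```text
target [ 0.4412 -0.2289  0.1899]
turn [0.5428 0.1082 0.3837] 0.673
shift now [ 370.9 -294.2   32.7]  after turn [ 229.7 -335.8  244.2]
```

```bash
python3 -m pendant '46 -37 0 0 0 0;46 -37 0 0 0 0;46 -37 0 0 0 0;46 -37 0 0 0 0;46 -37 0 0 0 0;46 -37 0 0 0 0;46 -37 0 0 0 0;46 -36 0 0 0 0;0 0 0 .136 .027 .096;0 0 0 .136 .027 .096;0 0 0 .136 .027 .096;0 0 0 .136 .027 .096' 0 20
python3 - <<'E'
from tgt import *
show(-110,-60,90); print(state()["joint_pos"])
c=camera("wrist"); P=cloud(c).reshape(-1,3); np.save("w1.npy",P); cv2.imwrite("pics/c.png",c["img"]); print(np.array(c["extrinsics"]).round(3))
o,Rr=rackframe(V)
m=(abs(P[:,0]-.55)<.13)&(abs(P[:,1]+.18)<.15)&(P[:,2]>.06)&(P[:,2]<.2)
fit(rackres,np.array([.559,-.182,-.144,.013,.015,.022]),P[m],.01)
E
```

```text
t: 2.7
tool_pos: [0.4386, -0.2292, 0.223]
ee_rot: [-0.273, 0.959, -0.071, 0.02]
ft_force: [0.7, 0.0, 0.3]
width: 0.0
finger_force: 0.0
target [ 0.4412 -0.2289  0.1899]
turn [-0.0048 -0.0014 -0.0029] 0.006
shift now [ 2.5 16.9 28.5]  after turn [ 2.5 16.8 28.6]
[ 0.98026959  0.2935297  -0.32570296  1.63283909 -0.38623299  1.5207037
 -0.98668423]
[[-0.125 -0.975 -0.184  0.497]
 [-0.84   0.005  0.542 -0.325]
 [-0.527  0.222 -0.82   0.362]
 [ 0.     0.     0.     1.   ]]
15950 rms mm 1.53 [ 0.5514 -0.1816 -0.1369  0.0073  0.0089  0.0127]
```

View pics/c.png

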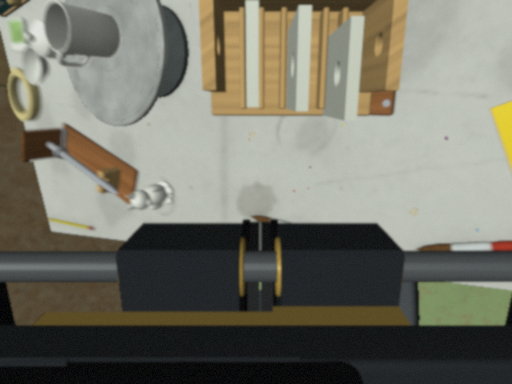

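The wrist view shows tiles 1–3 on edge at columns 252, 300 and 345, each protruding towards the robot (downwards), with the fence cut off at the top. I'll shift back and up so the whole rack is in view.

```bash
python3 -m pendant '30 0 -30 0 0 0;30 0 -30 0 0 0;30 0 -20 0 0 0;0 0 0 0 0 0;0 0 0 0 0 0'
python3 - <<'E'
from tgt import *
c=camera("wrist"); P=cloud(c).reshape(-1,3); np.save("w2.npy",P); cv2.imwrite("pics/d.png",c["img"]); np.save("w2d.npy",c["depth"])
V0=V; o,Rr=rackframe(V0)
for n,P in(("w2",P),("w1",np.load("w1.npy")),("scene",np.load("scene.npy").reshape(-1,3)),("side",np.load("side.npy").reshape(-1,3))):
    p=Rr.inv().apply(P-o)*1e3; print(n)
    for nm,y,z in(("high",-5,18),("t1",-37,25),("t2",-73,25),("t3",-109,25),("low",-141,18),("fence",-90,5)):
        w=70 if nm=="fence" else 10
        m=(abs(p[:,1]-y)<w)&(abs(p[:,2]-z)<8)&(abs(p[:,0])<75)
        if nm=="fence": m&=p[:,0]>20
        if m.sum()>5: print(nm,m.sum(),"x",np.percentile(p[m,0],[2,10,90,98]).round(1),"y",np.percentile(p[m,1],[3,50,97]).round(1),"zmax",np.percentile(p[m,2],97).round(1))
    m=(abs(p[:,0])<75)&(abs(p[:,1]+73)<75)&(p[:,2]>-25)&(p[:,2]<40)
    fit(rackres,np.array([.559,-.182,-.144,.013,.015,.022]),P[m],.012)
E
```

```text
t: 3.38
tool_pos: [0.5208, -0.2827, 0.2902]
ee_rot: [-0.271, 0.96, -0.069, 0.019]
ft_force: [-0.2, 0.7, -0.0]
width: 0.0006
finger_force: 0.0
w2
high 835 x [-32.4 -25.1  39.1  42.1] y [-10.3  -5.5   0.9] zmax 25.8
t1 290 x [-43.7 -36.9  19.7  23.8] y [-41.1 -37.2 -33.1] zmax 33.0
t2 372 x [-47.5 -41.   16.8  20.8] y [-77.4 -72.  -68.5] zmax 33.0
t3 492 x [-54.4 -49.4   9.   14.1] y [-113.3 -106.5 -104.4] zmax 33.0
low 994 x [-32.4 -25.4  38.1  42.1] y [-145.8 -138.7 -135.2] zmax 25.8
fence 1204 x [23.3 36.  43.7 43.9] y [-145.4  -87.1  -24.2] zmax 12.2
6515 rms mm 0.91 [ 0.5601 -0.183  -0.1491  0.0123  0.0151  0.0216]
w1
high 1354 x [-33.3 -27.8  21.1  25.5] y [-10.   -5.9  -0.2] zmax 25.9
t1 662 x [-44.2 -37.1  18.3  23.2] y [-41.6 -37.5 -33. ] zmax 33.0
t2 897 x [-47.2 -41.1  14.6  20. ] y [-77.5 -71.9 -68.7] zmax 33.0
t3 1180 x [-53.7 -47.4   7.5  12.9] y [-113.6 -105.8 -104.5] zmax 33.0
low 1791 x [-32.9 -27.6  20.8  25.4] y [-145.4 -138.2 -135.5] zmax 25.8
fence 113 x [20.3 21.  30.  31.7] y [-136.4 -135.9 -135.4] zmax 12.6
12041 rms mm 0.88 [ 0.5599 -0.1829 -0.1416  0.0119  0.0148  0.0219]
scene
high 116 x [-35.5 -32.5  28.2  34.1] y [-8.2  0.5  3.3] zmax 24.2
t1 113 x [-48.1 -44.7  15.3  20.8] y [-39.5 -32.5 -29.4] zmax 32.2
t2 83 x [-51.  -49.7   7.7  17.1] y [-76.  -68.5 -65.5] zmax 32.0
t3 83 x [-58.1 -54.7   0.3  12.3] y [-113.9 -104.3 -101.1] zmax 32.5
988 rms mm 1.53 [ 0.5593 -0.1815 -0.1486  0.0127  0.0155  0.0218]
side
high 106 x [-30.2 -25.5  33.3  41. ] y [-13.2  -8.9  -0.6] zmax 25.5
t1 88 x [-43.6 -36.4  16.9  22.4] y [-44.6 -41.7 -33.4] zmax 32.4
t2 94 x [-49.2 -43.8  14.2  20.5] y [-80.  -76.9 -69.5] zmax 32.7
t3 93 x [-55.7 -49.4   8.5  13.5] y [-116.4 -113.2 -106. ] zmax 32.7
low 117 x [-33.  -28.1  32.5  40.1] y [-148.4 -144.9 -136.9] zmax 25.7
fence 137 x [22.5 35.6 43.3 43.7] y [-150.4  -91.   -23.3] zmax 12.3
1278 rms mm 1.55 [ 0.5592 -0.1834 -0.1393  0.012   0.0149  0.022 ]
```

View pics/d.png

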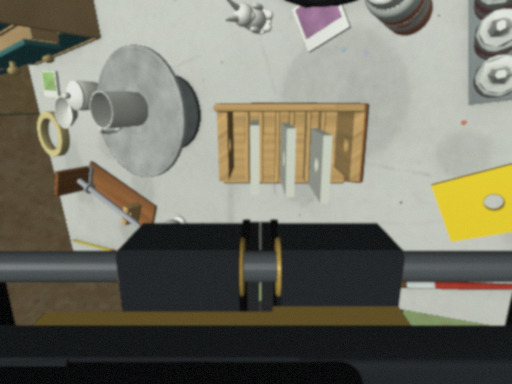

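Both wrist fits agree: rack at (0.560, -0.183), yaw -0.1445, with tile offsets of 12, 15 and 22 mm.

```bash
sed -i 's/^V=.*/V=np.array([.5600,-.1830,-.1445])/' tgt.py; python3 -c "
from tgt import *
show(-80,-37,50)
show(-80,-37,-22)"
```

```text
target [ 0.4776 -0.1939  0.1678]
turn [-0.0006  0.0017  0.    ] 0.002
shift now [-55.1  -5.6 147.2]  after turn [-55.3  -5.7 147.1]
target [ 0.483  -0.1567  0.1064]
turn [-0.0006  0.0017  0.    ] 0.002
shift now [-55.   -5.6 219.2]  after turn [-55.3  -5.7 219.1]
```

```bash
python3 -m pendant '-55 -6 0 0 0 0;0 0 55 0 0 0;0 0 55 0 0 0;0 0 55 0 0 0;0 0 54 0 0 0;0 0 0 0 0 0;0 0 0 0 0 0'; python3 -c "
from tgt import *
show(-50,-37,-22); print(state()['ft_force'])"
```

```text
t: 4.3
tool_pos: [0.4837, -0.1575, 0.1079]
ee_rot: [-0.271, 0.96, -0.07, 0.02]
ft_force: [0.6, -0.6, 1.0]
width: 0.0006
finger_force: 0.0
target [ 0.5127 -0.161   0.1064]
turn [-0.     -0.0002 -0.0001] 0.0
shift now [29.1  0.2  1.7]  after turn [29.1  0.2  1.7]
[ 0.62203383 -0.64158673  1.03161154]
```

```bash
python3 -m pendant '5 0 0 0 0 0;4 0 0 0 0 0;4 0 0 0 0 0;4 0 0 0 0 0;4 0 0 0 0 0;4 0 0 0 0 0;4 0 0 0 0 0;2 0 0 0 0 0;0 0 0 0 0 0'; python3 -m pendant '2 0 0 0 0 0;2 0 0 0 0 0;0 0 0 0 0 0'; python3 -c "
from tgt import *
show(-46,-37,-22); print(state()['ft_force'])"
```

```text
t: 5.42
tool_pos: [0.5148, -0.1612, 0.1072]
ee_rot: [-0.271, 0.96, -0.069, 0.019]
ft_force: [-0.3, 0.9, 1.2]
width: 0.0002
finger_force: 0.1
t: 5.8
tool_pos: [0.5175, -0.1617, 0.1071]
ee_rot: [-0.272, 0.96, -0.069, 0.018]
ft_force: [-7.5, -0.5, 4.0]
width: 0.0004
finger_force: 3.4
target [ 0.5166 -0.1616  0.1064]
turn [-0.0014  0.0029 -0.0005] 0.003
shift now [-0.9  0.4  0.6]  after turn [-0.9  0.4  0.6]
[-7.48630679 -0.5118584   3.98067292]
```

```bash
python3 -m pendant '-15 0 0 0 0 0;-18 0 0 0 0 0;0 36 0 0 0 0;10 0 0 0 0 0;4 0 0 0 0 0;4 0 0 0 0 0;4 0 0 0 0 0;4 0 0 0 0 0;3 0 0 0 0 0;2 0 0 0 0 0;0 0 0 0 0 0'; python3 -m pendant '2 0 0 0 0 0;0 0 0 0 0 0'; python3 -c "
from tgt import *
show(-45,-73,-22); print(state()['ft_force'])"
```

```text
t: 7.18
tool_pos: [0.5117, -0.1918, 0.0882]
ee_rot: [-0.272, 0.96, -0.069, 0.019]
ft_force: [-3.7, 0.6, 0.7]
width: 0.0005
finger_force: 1.9
t: 7.42
tool_pos: [0.5117, -0.1919, 0.088]
ee_rot: [-0.272, 0.96, -0.069, 0.017]
ft_force: [-15.0, 1.1, 6.7]
width: 0.0003
finger_force: 7.3
target [ 0.5132 -0.1921  0.0876]
turn [-0.002   0.0053 -0.0015] 0.006
shift now [1.5 0.2 0.4]  after turn [1.5 0.2 0.4]
[-15.01914121   1.12243552   6.74461335]
```

```bash
python3 -m pendant '-15 0 0 0 0 0;-20 0 0 0 0 0;0 36 0 0 0 0;5 0 0 0 0 0;4 0 0 0 0 0;4 0 0 0 0 0;4 0 0 0 0 0;4 0 0 0 0 0;4 0 0 0 0 0;4 0 0 0 0 0;4 0 0 0 0 0;0 0 0 0 0 0'; python3 -m pendant '2 0 0 0 0 0;0 0 0 0 0 0'; python3 -c "
from tgt import *
show(-45,-109,-22); print(state()['ft_force'])"
```

```text
t: 8.93
tool_pos: [0.5073, -0.2221, 0.0693]
ee_rot: [-0.272, 0.96, -0.069, 0.019]
ft_force: [-3.9, 0.1, 0.8]
width: 0.0005
finger_force: 2.0
t: 9.18
tool_pos: [0.5073, -0.2223, 0.0691]
ee_rot: [-0.272, 0.96, -0.07, 0.017]
ft_force: [-14.2, 1.7, 6.1]
width: 0.0003
finger_force: 7.2
target [ 0.5088 -0.2225  0.0688]
turn [-0.002   0.0052 -0.0016] 0.006
shift now [1.5 0.1 0.3]  after turn [1.5 0.1 0.4]
[-14.23356876   1.72176967   6.13602963]
```

```bash
python3 -m pendant '-25 0 0 0 0 0;0 0 -55 0 0 0;0 -20 -55 0 0 0;20 -20 -30 0 0 0;20 -25 -10 0 0 0;0 0 0 0 0 0;0 0 0 0 0 0'
python3 - <<'E'
from tgt import *
c=camera("wrist"); P=cloud(c).reshape(-1,3); cv2.imwrite("pics/e.png",cv2.resize(c["img"][60:240,170:410],(800,600)))
o,Rr=rackframe(V); p=Rr.inv().apply(P-o)*1e3
for nm,y,z in(("high",-5,18),("t1",-37,25),("t2",-73,25),("t3",-109,25),("low",-141,18)):
    m=(abs(p[:,1]-y)<10)&(abs(p[:,2]-z)<8)&(abs(p[:,0])<75); print(nm,m.sum(),"x",np.percentile(p[m,0],[2,10,90,98]).round(1),"y",np.percentile(p[m,1],[3,50,97]).round(1))
m=(abs(p[:,0])<75)&(abs(p[:,1]+73)<75)&(p[:,2]>-25)&(p[:,2]<40)
fit(rackres,np.array([.56,-.183,-.1445,.0,.0,.0]),P[m],.012)
E
```

```text
t: 10.05
tool_pos: [0.5209, -0.2478, 0.2306]
ee_rot: [-0.271, 0.96, -0.07, 0.019]
ft_force: [0.2, -0.8, -0.4]
width: 0.0003
finger_force: 0.0
high 1383 x [-33.3 -26.   36.6  41.4] y [-9.9 -5.1  0.8]
t1 749 x [-33.5 -27.3  28.1  33.4] y [-46.6 -42.6 -37.4]
t2 998 x [-33.6 -27.3  28.9  33.9] y [-82.7 -77.  -73.4]
t3 1209 x [-33.7 -27.1  28.8  33.9] y [-118.6 -111.3 -109.3]
low 1682 x [-33.4 -26.8  34.2  40.5] y [-145.  -138.  -134.8]
12269 rms mm 1.98 [ 5.589e-01 -1.851e-01 -1.384e-01 -1.400e-03 -5.000e-04  8.000e-04]
```

View pics/e.png

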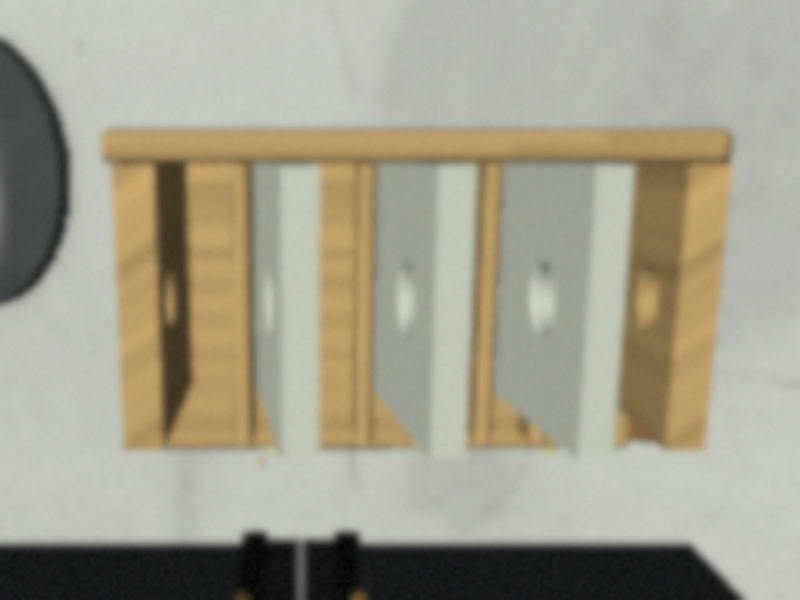

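All three tiles are flush with the fence (top edges at row ~160 in the crop, fence at 145), square and with the holes in line. Now for a close look at the rod.

```bash
cat >> tgt.py <<'E'
W=np.array([.4923,.3062,-.4886])
def rd(x,y,z):  # TCP in resting rod frame (mm)
    Rr=R.from_euler("z",W[2]); return np.array([W[0],W[1],.038])+Rr.apply(np.array([x,y,z])/1e3), Rr*R.from_euler("x",np.pi)
def showr(x,y,z):
    p,r=rd(x,y,z); a,b=rel(p,r); print("target",p.round(4)); print("turn",b,np.linalg.norm(b).round(3)); print("shift now",a," after turn",(r.inv().apply(p-state()["tool_pos"])*1e3).round(1))
E
python3 - <<'E'
from tgt import *
showr(-100,0,150)
P=np.vstack([np.load(n+".npy").reshape(-1,3) for n in("scene","side")])
Rr=R.from_euler("z",W[2]); p=Rr.inv().apply(P-[W[0],W[1],.0])*1e3
m=(abs(p[:,0])<90)&(abs(p[:,1]-44)<140)&(p[:,2]>95); print("near rod tall",m.sum(),p[m].min(0) if m.any() else 0,p[m].max(0) if m.any() else 0)
m=(P[:,0]>.35)&(P[:,0]<.75)&(P[:,1]>-.1)&(P[:,1]<.5)&(P[:,2]>.1)&(P[:,2]<.5); q=P[m]
for x in np.arange(.35,.75,.05): k=q[abs(q[:,0]-x)<.025]; print(x.round(2),len(k),*( [k[:,1].min().round(2),k[:,1].max().round(2),k[:,2].max().round(2)] if len(k) else []))
E
```

```text
target [0.404  0.3531 0.188 ]
turn [-0.5454  0.0966  0.3343] 0.647
shift now [-202.1 -470.   339.1]  after turn [-385.1 -476.1   42.3]
near rod tall 0 0 0
0.35 0
0.4 0
0.45 0
0.5 0
0.55 0
0.6 393 0.02 0.09 0.15
0.65 311 0.02 0.08 0.15
0.7 0
```

```bash
python3 -m pendant '0 0 0 -.136 .024 .084;0 0 0 -.136 .024 .084;0 0 0 -.136 .024 .084;0 0 0 -.136 .024 .084;-35 -43 0 0 0 0;-35 -43 0 0 0 0;-35 -43 0 0 0 0;-35 -43 0 0 0 0;-35 -43 0 0 0 0;-35 -43 0 0 0 0;-35 -43 0 0 0 0;-35 -43 0 0 0 0' 40
python3 -m pendant '-35 -43 15 0 0 0;-35 -43 15 0 0 0;-35 -46 12 0 0 0;0 0 0 0 0 0;0 0 0 0 0 0' 
python3 - <<'E'
from tgt import *
showr(-100,0,150); print(state()["joint_pos"].round(2))
c=camera("wrist"); P=cloud(c).reshape(-1,3); cv2.imwrite("pics/f.png",c["img"])
Rr=R.from_euler("z",W[2]); p=Rr.inv().apply(P-[W[0],W[1],.0])*1e3
m=(abs(p[:,0])<50)&(p[:,1]>-150)&(p[:,1]<65)&(p[:,2]>22)&(p[:,2]<110)
v=fit(rodres,W,P[m],.012)
m=(abs(p[:,0])<50)&(abs(p[:,1]-44)<20)&(p[:,2]>78)&(p[:,2]<95); print("tab top",p[m].min(0),p[m].max(0),np.median(p[m],0),m.sum())
E
```

```text
t: 11.6
tool_pos: [0.4352, 0.1882, 0.2312]
ee_rot: [-0.0, 0.97, -0.243, 0.0]
ft_force: [0.9, 0.6, -0.6]
width: 0.0349
finger_force: 0.0
t: 12.22
tool_pos: [0.4379, 0.2001, 0.2193]
ee_rot: [0.003, 0.97, -0.241, -0.007]
ft_force: [0.1, -0.0, 0.4]
width: 0.0344
finger_force: 0.0
target [0.404  0.3531 0.188 ]
turn [0.0099 0.0126 0.0008] 0.016
shift now [-101.3 -119.6   31.4]  after turn [-101.8 -119.2   31.3]
[-0.4   0.04 -0.12  1.81 -0.    1.31 -2.58]
4580 rms mm 0.99 [ 0.493   0.3054 -0.4907]
tab top [-26.25872982  36.58571152  78.02637422] [29.19205389 49.33023469 89.07031708] [ 2.99922842 41.0495248  86.40175087] 1016
```

View pics/f.png

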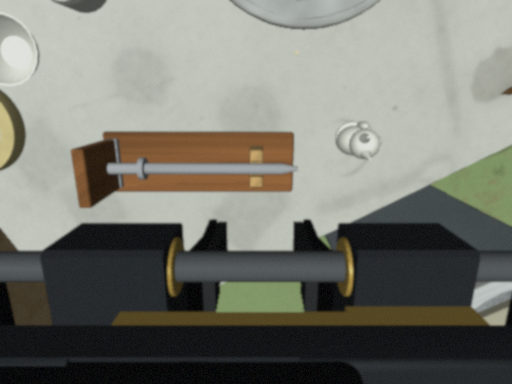

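The tool stopped short because joint 7 is at its limit. In the wrist view the tab is at (95,172), the collar at (140,168) and the nose at (297,168). I'll use the half-turned grasp.

```bash
sed -i 's/^W=.*/W=np.array([.4930,.3054,-.4900])/' tgt.py; cat >> tgt.py <<'E'
HZ=R.from_euler("z",np.pi)
_rt,_rd=rt,rd
def rt(*a): p,r=_rt(*a); return p,r*HZ
def rd(*a): p,r=_rd(*a); return p,r*HZ
E
python3 -m pendant '0 0 0 0 0 -.186;0 0 0 0 0 -.186;0 0 0 0 0 -.186;0 0 0 0 0 -.186;0 0 0 0 0 -.186;0 0 0 0 0 -.186;0 0 0 0 0 -.186;0 0 0 0 0 -.186;0 0 0 0 0 -.186;0 0 0 0 0 -.186;0 0 0 0 0 -.186;0 0 0 0 0 -.186'
python3 -m pendant '0 0 0 0 0 -.186;0 0 0 0 0 -.186;0 0 0 0 0 -.186;0 0 0 0 0 -.186;0 0 0 0 0 -.15;0 0 0 0 0 0'
python3 -c "
from tgt import *
showr(0,44,60); print(state()['joint_pos'].round(2))"
```

```text
t: 13.78
tool_pos: [0.4386, 0.199, 0.2196]
ee_rot: [-0.005, 0.642, 0.767, -0.006]
ft_force: [0.2, 0.0, -0.5]
width: 0.0349
finger_force: 0.0
t: 14.52
tool_pos: [0.4386, 0.1992, 0.2196]
ee_rot: [-0.007, 0.251, 0.968, -0.003]
ft_force: [0.4, 0.2, -0.5]
width: 0.035
finger_force: 0.0
target [0.5137 0.3442 0.098 ]
turn [-0.0093 -0.0122 -0.017 ] 0.023
shift now [  3.3 164.4 120.1]  after turn [  2.  163.4 121.6]
[-0.34  0.04 -0.18  1.81  0.    1.31  0.54]
```

```bash
python3 -m pendant '0 0 0 -.0093 -.0122 -.017;1 54 0 0 0 0;1 54 0 0 0 0;0 55 30 0 0 0;0 0 45 0 0 0;0 0 30 0 0 0;0 0 0 0 0 0;0 0 0 0 0 0'
python3 - <<'E'
from tgt import *
showr(0,44,11); print(state()["joint_pos"].round(2))
c=camera("wrist"); P=cloud(c).reshape(-1,3); cv2.imwrite("pics/g.png",c["img"])
Rr=R.from_euler("z",W[2]); p=Rr.inv().apply(P-[W[0],W[1],.0])*1e3
m=(abs(p[:,0])<50)&(p[:,1]>-150)&(p[:,1]<65)&(p[:,2]>22)&(p[:,2]<90)
fit(rodres,W,P[m],.012)
E
```

```text
t: 15.52
tool_pos: [0.5131, 0.3456, 0.1163]
ee_rot: [0.001, 0.241, 0.97, 0.001]
ft_force: [0.3, -0.2, 0.5]
width: 0.0349
finger_force: 0.0
target [0.5137 0.3442 0.049 ]
turn [0.0018 0.0007 0.0024] 0.003
shift now [-1.1 -1.1 67.3]  after turn [-1.1 -0.9 67.3]
[-0.48  0.4  -0.23  1.6   0.1   1.15  0.35]
6052 rms mm 1.19 [ 0.4926  0.3053 -0.4913]
```

View pics/g.png

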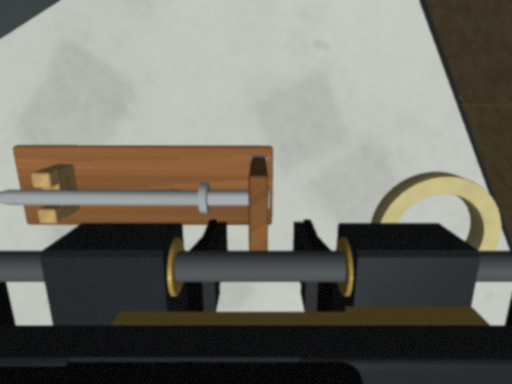

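The tab (column 258) is centred between the fingers (columns 215 and 305). Descend and grip.

```bash
python3 -m pendant '-1 -1 30 0 0 0;0 0 25 0 0 0;0 0 12 0 0 0;0 0 0 0 0 0;0 0 0 0 0 0'; python3 -m pendant '0 0 0 0 0 0;0 0 0 0 0 0;0 0 0 0 0 0;0 0 0 0 0 0' 0 45
python3 -c "
from tgt import *
showr(0,44,11)"
```

```text
t: 16.2
tool_pos: [0.5136, 0.3445, 0.049]
ee_rot: [0.001, 0.241, 0.971, 0.001]
ft_force: [0.3, 0.5, 1.1]
width: 0.0351
finger_force: 0.0
t: 16.7
tool_pos: [0.5129, 0.344, 0.0478]
ee_rot: [-0.0, 0.241, 0.971, 0.0]
ft_force: [-0.2, -0.2, 2.7]
width: 0.0114
finger_force: 45.0
target [0.5137 0.3442 0.049 ]
turn [ 0.0001 -0.      0.0035] 0.004
shift now [-0.6  0.5 -1.2]  after turn [-0.6  0.5 -1.2]
```

```bash
python3 -m pendant '0 0 -20 0 0 0;0 0 -45 0 0 0;0 0 -60 0 0 0;0 0 -60 0 0 0;0 0 -45 0 0 0;0 0 0 0 0 0;0 0 0 0 0 0'
python3 - <<'E'
from tgt import *
show(0,240,11); print(state()["joint_pos"].round(2))
c=camera("wrist"); P=cloud(c).reshape(-1,3); s=state(); r=Rq(s["ee_rot"])
q=(r*HZ*R.from_euler("x",np.pi)).inv().apply(P-s["tool_pos"])+np.array([0,.044,.011]) # nominal rod frame
np.save("rodcl.npy",q); q=q*1e3
m=(abs(q[:,0])<15)&(abs(q[:,2])<25)&(q[:,1]>-165)&(q[:,1]<-8); k=q[m]; print(m.sum())
def f(v):
    y=k[:,1]; ra=np.interp(y,[-160,-144],[2,6]); return np.hypot(k[:,0]-v[0]-v[1]*y,k[:,2]-v[2]-v[3]*y)-ra
v=least_squares(f,[0,0,0,0],loss="soft_l1").x; print("x0,slope,z0,slope",v.round(4),np.abs(f(v)).mean(),"ymin",k[:,1].min())
m=(np.hypot(q[:,0],q[:,2])>8)&(np.hypot(q[:,0],q[:,2])<16)&(abs(q[:,1]-3)<12); print("collar y",np.percentile(q[m,1],[3,50,97]))
E
```

```text
t: 17.58
tool_pos: [0.5125, 0.3437, 0.2773]
ee_rot: [-0.0, 0.241, 0.971, -0.0]
ft_force: [-0.3, -0.0, -1.3]
width: 0.0119
finger_force: 45.0
target [0.5937 0.0484 0.2793]
turn [-0.5453  0.0935 -0.3333] 0.646
shift now [-209.8 -223.1   -1.9]  after turn [-122.8 -238.1 -148.3]
[-0.48  0.3  -0.24  1.39  0.07  1.46  0.37]
2556
x0,slope,z0,slope [ 0.5632 -0.      2.768   0.0035] 0.38058685858596997 ymin -101.55268149876905
collar y [0.24899796 3.8853303  6.03068282]
```

```bash
python3 -m pendant '-20 -21 0 0 0 0;-35 -37 0 0 0 0;-40 -42 0 0 0 0;-40 -42 0 0 0 0;-40 -42 0 0 0 0;-35 -39 -2 0 0 0;0 0 0 -.136 .0234 -.0833;0 0 0 -.136 .0234 -.0833;0 0 0 -.137 .0234 -.0833;0 0 0 -.136 .0234 -.0833;0 0 0 0 0 0;0 0 0 0 0 0'
python3 - <<'E'
from tgt import *
show(-.5,240,9.6); s=state(); print(s["joint_pos"].round(2))
ims=[]
o,Rr=rackframe(V); r=Rq(s["ee_rot"])*HZ*R.from_euler("x",np.pi)
tip=s["tool_pos"]+r.apply(np.array([.5,-204,-9.6])/1e3); print("tip deck",(Rr.inv().apply(tip-o)*1e3).round(1), "dir",(Rr.inv()*r).as_rotvec().round(4))
for n in("scene","side"):
    c=camera(n); u,v=map(int,proj(c,o)); im=cv2.resize(c["img"][v-60:v+40,u-65:u+65],(400,300),interpolation=cv2.INTER_CUBIC); ims.append(im); print(n,proj(c,o),proj(c,tip))
cv2.imwrite("pics/i.png",np.hstack(ims))
E
```

```text
t: 19.12
tool_pos: [0.594, 0.0496, 0.2791]
ee_rot: [0.019, 0.07, 0.96, 0.27]
ft_force: [-0.3, 0.1, -1.9]
width: 0.012
finger_force: 45.0
target [0.5933 0.0492 0.2781]
turn [-0.0022 -0.0012 -0.0016] 0.003
shift now [ 0.7 -0.9  0.6]  after turn [ 0.7 -0.9  0.6]
[ 0.2   0.24 -0.06  1.57 -0.55  1.37  1.69]
tip deck [ 0.3 36.9  1. ] dir [-0.0022  0.0012 -0.0016]
scene [np.float64(280.19675261701553), np.float64(166.32650852391293)] [np.float64(271.3767606086746), np.float64(163.22757136610238)]
side [np.float64(266.05426436202873), np.float64(200.19106459397673)] [np.float64(267.6743298736015), np.float64(189.04409710612273)]
```

View pics/i.png

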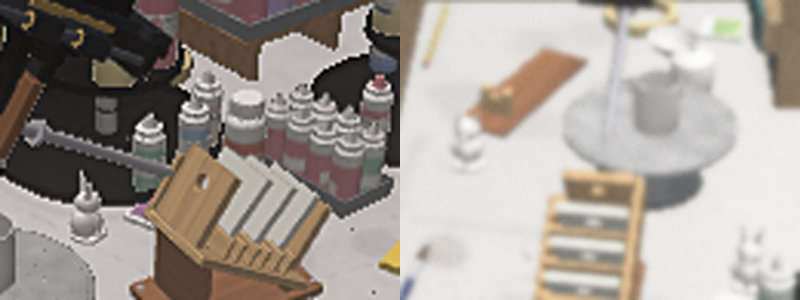

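The nose (about (176,171) in the left crop) points at the bore (203,183), in agreement with the computed offset of under 1 mm. Correct the small residual and start inserting.

```bash
python3 -m pendant '1 0 1 -.002 -.001 -.002;0 -12 0 0 0 0;0 -12 0 0 0 0;0 -10 0 0 0 0;0 -8 0 0 0 0;0 -8 0 0 0 0;0 0 0 0 0 0;0 0 0 0 0 0'
cat > ck.py <<'E'
from tgt import *
s=state(); o,Rr=rackframe(V); r=Rq(s["ee_rot"])*HZ*R.from_euler("x",np.pi)
f=lambda q:(Rr.inv().apply(s["tool_pos"]+r.apply(np.array(q)/1e3)-o)*1e3).round(1)
print("tip",f([.5,-204,-9.6]),"collar",f([.5,-44,-9.6]),"dir",(Rr.inv()*r).as_rotvec().round(4),"F deck",Rr.inv().apply(s["ft_force"]).round(1),"M",Rr.inv().apply(s["moment"]).round(2))
E
python3 ck.py
```

```text
t: 20.23
tool_pos: [0.5874, 0.0075, 0.2527]
ee_rot: [0.021, 0.069, 0.96, 0.272]
ft_force: [-0.8, 0.0, -1.6]
width: 0.0114
finger_force: 45.0
tip [  0.7 -13.2  -0.1] collar [  0.3 146.8   0.2] dir [ 0.0024 -0.0013  0.0023] F deck [-0.8 -0.9 -1.3] M [-0.66 -0.1   0.08]
```

```bash
python3 -m pendant '0 -8 0 0 0 0;0 -8 0 0 0 0;0 -8 0 0 0 0;0 -8 0 0 0 0;0 -6 0 0 0 0;0 0 0 0 0 0'; python3 ck.py
```

```text
t: 20.98
tool_pos: [0.5827, -0.0254, 0.2322]
ee_rot: [0.02, 0.069, 0.96, 0.272]
ft_force: [1.2, -0.7, -1.1]
width: 0.012
finger_force: 45.0
tip [  0.4 -52.2  -0.2] collar [  0.3 107.8   0.2] dir [ 0.0022 -0.0013  0.001 ] F deck [ 1.3 -1.  -0.7] M [-0.67 -0.11  0.03]
```

```bash
python3 -m pendant '0 -8 0 0 0 0;0 -8 0 0 0 0;0 -8 0 0 0 0;0 -8 0 0 0 0;0 0 0 0 0 0'; python3 ck.py;  python3 -m pendant '0 -8 0 0 0 0;0 -8 0 0 0 0;0 -8 0 0 0 0;0 -8 0 0 0 0;0 0 0 0 0 0'; python3 ck.py
```

```text
t: 21.6
tool_pos: [0.5787, -0.0526, 0.2152]
ee_rot: [0.02, 0.069, 0.96, 0.272]
ft_force: [0.5, 0.6, -1.0]
width: 0.012
finger_force: 45.0
tip [  0.3 -84.6  -0.2] collar [ 0.3 75.4  0.1] dir [ 0.002  -0.0012  0.0005] F deck [ 0.4  0.  -1.2] M [-0.65 -0.1   0.03]
t: 22.22
tool_pos: [0.5748, -0.0796, 0.1984]
ee_rot: [0.02, 0.069, 0.96, 0.272]
ft_force: [-0.5, 1.1, -1.2]
width: 0.0116
finger_force: 45.0
tip [   0.3 -116.6   -0.3] collar [ 0.3 43.4 -0. ] dir [ 0.002  -0.0011  0.0005] F deck [-0.7  0.2 -1.5] M [-0.71 -0.15  0.08]
```

```bash
python3 -m pendant '0 -8 0 0 0 0;0 -8 0 0 0 0;0 -8 0 0 0 0;0 -8 0 0 0 0;0 -5 0 0 0 0;0 0 0 0 0 0'; python3 ck.py;  python3 -m pendant '0 -2 0 0 0 0;0 -2 0 0 0 0;0 -1 0 0 0 0;0 0 0 0 0 0'; python3 ck.py
```

```text
t: 22.98
tool_pos: [0.5704, -0.1103, 0.1793]
ee_rot: [0.02, 0.069, 0.96, 0.272]
ft_force: [-0.7, 0.4, -1.6]
width: 0.0115
finger_force: 45.0
tip [   0.6 -153.    -0.4] collar [ 0.4  7.  -0.1] dir [ 0.0022 -0.0012  0.0013] F deck [-0.8 -0.5 -1.5] M [-0.69 -0.17  0.05]
t: 23.48
tool_pos: [0.5699, -0.1142, 0.1769]
ee_rot: [0.021, 0.069, 0.96, 0.272]
ft_force: [0.2, -0.0, -0.7]
width: 0.0116
finger_force: 45.0
tip [   0.8 -157.6   -0.4] collar [ 0.5  2.4 -0.1] dir [ 0.0021 -0.0013  0.0018] F deck [ 0.2 -0.3 -0.6] M [-0.68 -0.12  0.01]
```

```bash
python3 -m pendant '0 -1 0 0 0 0;0 -1 0 0 0 0;0 -1 0 0 0 0;0 0 0 0 0 0;0 0 0 0 0 0'; python3 ck.py
```

```text
t: 24.1
tool_pos: [0.5698, -0.1159, 0.1759]
ee_rot: [0.021, 0.068, 0.96, 0.272]
ft_force: [-1.1, 5.5, 4.1]
width: 0.0114
finger_force: 45.0
tip [   1.1 -159.6   -0.6] collar [ 0.7  0.4 -0.1] dir [ 0.0032 -0.0011  0.0028] F deck [-1.9  6.6  0.7] M [ 0.87  0.28 -0.03]
```

The collar is seated: 6.6 N along the bore with the collar computed at 0.4 mm. Lower slightly, then let go.

```bash
python3 -m pendant '0 0 1 0 0 0;0 0 0.5 0 0 0;0 0 0 0 0 0'; python3 ck.py; python3 -m pendant '0 0 0 0 0 0;0 0 0 0 0 0;0 0 0 0 0 0;0 0 0 0 0 0' 36 20; python3 ck.py
```

```text
t: 24.48
tool_pos: [0.5702, -0.1152, 0.1747]
ee_rot: [0.021, 0.068, 0.96, 0.272]
ft_force: [0.8, 4.5, 4.5]
width: 0.0116
finger_force: 45.0
tip [   1.5 -159.6   -2. ] collar [ 1.   0.4 -1.5] dir [ 0.0031 -0.0018  0.0031] F deck [0.1 6.3 1.5] M [0.9  0.04 0.02]
t: 24.98
tool_pos: [0.5696, -0.1162, 0.1739]
ee_rot: [0.021, 0.069, 0.96, 0.272]
ft_force: [0.0, -0.6, 0.1]
width: 0.0304
finger_force: 0.0
tip [   0.8 -160.9   -1.9] collar [ 0.5 -0.9 -1.6] dir [ 0.0019 -0.0013  0.0015] F deck [ 0.1 -0.4  0.4] M [-0.56 -0.09 -0.02]
```

```bash
python3 -m pendant '0 0 -15 0 0 0;0 0 -25 0 0 0;0 0 -45 0 0 0;0 0 -55 0 0 0;0 0 -50 0 0 0;0 0 0 0 0 0;0 0 0 0 0 0'
python3 - <<'E'
from tgt import *
o,Rr=rackframe(V); ims=[]
for n in("scene","side","wrist"):
    c=camera(n)
    if n=="wrist": im=cv2.resize(c["img"],(400,300))
    else: u,v=map(int,proj(c,o)); im=cv2.resize(c["img"][v-60:v+60,u-80:u+80],(400,300),interpolation=cv2.INTER_CUBIC)
    ims.append(im); p=Rr.inv().apply(cloud(c).reshape(-1,3)-o)*1e3
    m=(abs(p[:,0])<32)&(abs(p[:,1]-44)<15)&(abs(p[:,2]-40)<15)
    m2=(abs(p[:,0])<10)&(abs(p[:,2])<14)&(p[:,1]<-148)&(p[:,1]>-175)
    m3=(np.hypot(p[:,0],p[:,2])<14)&(np.hypot(p[:,0],p[:,2])>8)&(abs(p[:,1]-3)<10)
    print(n,[(k.sum(),np.percentile(p[k],[3,50,97],axis=0).round(1).tolist()) for k in(m,m2,m3) if k.sum()>5])
ims.append(np.zeros_like(ims[0])); cv2.imwrite("pics/j.png",np.vstack([np.hstack(ims[:2]),np.hstack(ims[2:])]))
E
```

```text
t: 25.85
tool_pos: [0.555, -0.2147, 0.3359]
ee_rot: [0.021, 0.069, 0.96, 0.272]
ft_force: [0.0, 0.7, 0.0]
width: 0.0313
finger_force: 0.0
scene [(np.int64(118), [[-30.6, 43.8, 25.8], [-5.4, 52.4, 35.3], [22.8, 55.4, 44.4]]), (np.int64(36), [[-12.4, -0.3, -11.8], [-7.4, 4.6, 2.9], [3.4, 10.2, 10.9]])]
side [(np.int64(118), [[-28.3, 36.8, 26.6], [-0.1, 41.1, 41.5], [24.5, 50.2, 46.9]]), (np.int64(11), [[-3.7, -158.6, -0.8], [-0.1, -150.9, 5.0], [4.4, -148.1, 8.7]])]
wrist [(np.int64(711), [[-29.5, 40.2, 41.8], [-5.0, 46.0, 44.6], [22.4, 51.8, 46.8]]), (np.int64(8), [[-2.1, -158.7, 4.0], [-0.8, -157.6, 4.9], [1.0, -156.7, 6.5]]), (np.int64(147), [[-11.6, 0.2, -0.6], [-2.6, 3.4, 8.1], [9.9, 6.6, 11.4]])]
```

View pics/j.png

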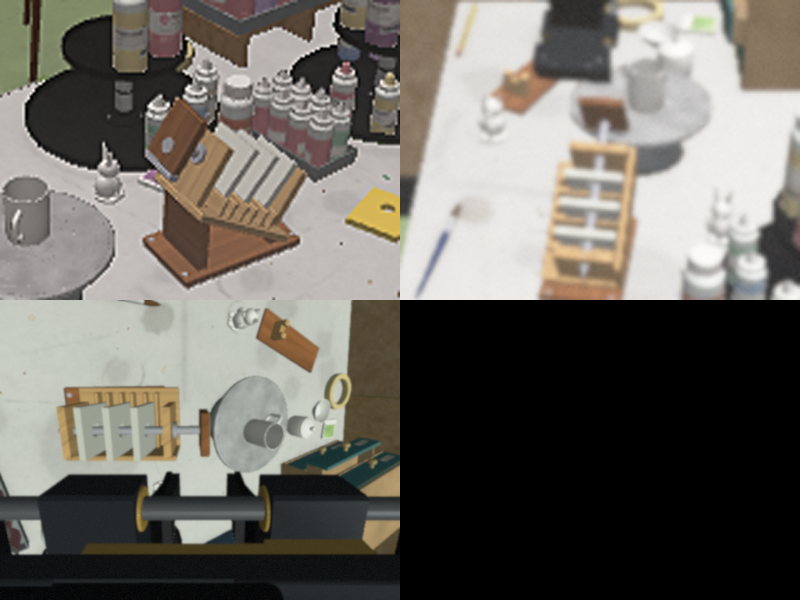

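The rod runs through both boards and all three tiles. Its collar measures 0.2–6.6 mm from the high board's face (nominal 0–6), the nose is out past the low board, and the cat and rabbit still stand. The robot is clear.

```bash
python3 -c "
from workcell import *
print(hand_in())"
```

```text
the job is handed in; nothing more can be done
None
```

The job is done and handed in: all three tiles are back against the fence, and the rod runs through both boards and all three tiles with its collar on the high board, released; the cat and rabbit are untouched, after about 26 s on the robot's clock.

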